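# Swing out the hanging arm by the tandoor and hang up the dippers

## Task

Swing the hinged arm out from the shelf past its half-way notch until it snaps fully home in its end detent, then hang every dipper standing on the table by the eye in its handle on one of the arm's pegs, leaving the arm fully out. Do not disturb the jar, thali, tumbler and scoop.

Things in the scene. Friction and masses are not known exactly. Their poses are not given: they have to be found in the camera images.
- bracket (a joint): Swing arm, vertical hinge. 0 rad: folded along the shelf; grows counter-clockwise from above to 1.571, fully out, square to the shelf. Detents at 0 (folded), a half-way notch at 0.79, and the end stop; humps (0.6 N m) at 0.26 and 1.31: past 1.31 it snaps into the end detent. Bar 14 mm wide, 18 mm high, reaching 260 mm from the hinge; four pegs on one side face.
- hinge (a point): Point on the arm's hinge axis, 160 mm above the table, fixed to the shelf. z up. The shelf runs from here along -x of this frame; its board (400 x 200 mm, top 100 mm high) lies 45 to 245 mm towards +y, with a tilt-out bin under it.
- pin (a point): Upright round steel hand pin, 14 mm diameter, on the arm 250 mm from the hinge axis. Point on its axis 200 mm above the table; pin top at 215 mm, bar top at 166 mm. Axes turn with the arm.
- peg1 (a point): Peg 1 on the arm, 55 mm from the hinge axis: steel, 8 mm thick, 50 mm long. Point on its axis halfway along, 168 mm above the table. Turns with the arm: the peg points along +y, away from the bar, rising 10 degrees (4 mm to the tip); the tip is turned up, its top 15 mm above this point; -x runs along the bar to the pin. Arm folded: pegs point over the shelf.
- peg2 (a point): Peg 2 on the arm, 105 mm from the hinge axis: steel, 8 mm thick, 50 mm long. Point on its axis halfway along, 168 mm above the table. Turns with the arm: the peg points along +y, away from the bar, rising 10 degrees (4 mm to the tip); the tip is turned up, its top 15 mm above this point; -x runs along the bar to the pin. Arm folded: pegs point over the shelf.
- peg3 (a point): Peg 3 on the arm, 155 mm from the hinge axis: steel, 8 mm thick, 50 mm long. Point on its axis halfway along, 168 mm above the table. Turns with the arm: the peg points along +y, away from the bar, rising 10 degrees (4 mm to the tip); the tip is turned up, its top 15 mm above this point; -x runs along the bar to the pin. Arm folded: pegs point over the shelf.
- peg4 (a point): Peg 4 on the arm, 205 mm from the hinge axis: steel, 8 mm thick, 50 mm long. Point on its axis halfway along, 168 mm above the table. Turns with the arm: the peg points along +y, away from the bar, rising 10 degrees (4 mm to the tip); the tip is turned up, its top 15 mm above this point; -x runs along the bar to the pin. Arm folded: pegs point over the shelf.
- dipper1: Steel dipper (may be absent), upright: cup 62 mm diameter, 40 mm high, stem, flat head. Origin: centre of underside, z up the stem. Head 9 mm thick (x), 34 mm wide (y), 104 to 170 mm above the origin; an eye 20 mm wide, 26 mm high passes through it along x, centred 125 mm up; solid above (138 to 170 mm). 160 g, heavy base. Same either way round.
- dipper1_eye (a point): Centre of the eye of dipper1, 125 mm above its underside; axes as the dipper's.
- dipper2: Steel dipper (may be absent), upright: cup 58 mm diameter, 48 mm high, stem, flat head. Origin: centre of underside, z up the stem. Head 9 mm thick (x), 34 mm wide (y), 104 to 170 mm above the origin; an eye 20 mm wide, 26 mm high passes through it along x, centred 125 mm up; solid above (138 to 170 mm). 160 g, heavy base. Same either way round.
- dipper2_eye (a point): Centre of the eye of dipper2, 125 mm above its underside; axes as the dipper's.
- dipper3: Steel dipper (may be absent), upright: cup 54 mm diameter, 54 mm high, stem, flat head. Origin: centre of underside, z up the stem. Head 9 mm thick (x), 34 mm wide (y), 104 to 170 mm above the origin; an eye 20 mm wide, 26 mm high passes through it along x, centred 125 mm up; solid above (138 to 170 mm). 160 g, heavy base. Same either way round.
- dipper3_eye (a point): Centre of the eye of dipper3, 125 mm above its underside; axes as the dipper's.
- dipper4: Steel dipper (may be absent), upright: cup 60 mm diameter, 44 mm high, stem, flat head. Origin: centre of underside, z up the stem. Head 9 mm thick (x), 34 mm wide (y), 104 to 170 mm above the origin; an eye 20 mm wide, 26 mm high passes through it along x, centred 125 mm up; solid above (138 to 170 mm). 160 g, heavy base. Same either way round.
- dipper4_eye (a point): Centre of the eye of dipper4, 125 mm above its underside; axes as the dipper's.
- jar: Glass pickle jar, 72 mm diameter, 105 mm high, on the shelf; leave alone. Origin at centre of underside.
- thali: Steel plate, 156 mm diameter, on the shelf; leave alone. Origin at centre of underside.
- tumbler: Steel tumbler, 68 mm diameter, 100 mm high, on the shelf; leave alone. Origin at centre of underside.
- scoop: Yellow plastic scoop, about 150 x 55 x 30 mm, on the table; leave alone. Origin under the middle of its bowl.
Things that resemble listed ones, but are neither listed nor needed, are in the scene too. What is shaped like the dipper3 but purple is not meant.

How it is judged:
By the outcome, as a careful person would: the job done as asked, in the order asked, and still so for the second after the job is handed in, with the robot touching nothing.
Of dipper1, dipper2, dipper3, dipper4 only 3 to 4 are there at a start; the rules pass over those that are not, and their reading is None.
At some moment in a run one of dipper1, dipper2, dipper3, dipper4 may be knocked a few centimetres aside while the robot is not near it.
It also fails if it takes over 208 s, if anything falls off the work surface, if the arm or the gripper's body presses on something with over 40 N, if the wrist force passes 120 N, or if a joint passes its speed limit or range.

## Robot

A 6-joint arm with a two-finger parallel gripper is mounted at the origin on the work surface. World frame = base frame: x ahead of the robot, y to its left, z up, the work surface at z = 0. Lengths are in m, angles in rad, forces in N, time in s.
With the tool pointing down it reaches from about 0.2 to 0.875 m from the base axis. Payload 3.4 kg.
Tool frame: the origin (TCP) lies between the finger pads; the fingertips stand 25 mm ahead of it and the grasp point (between the pads) lies 6 mm ahead of it (r.nose_length is the z of the fingertips in the tool frame, in m); z points along the fingers, y is the line along which they close (so a half turn about z gives the same grasp; the last joint's range is limited). The gripper opens to 94 mm and grips with 3 to 60 N. Pads are 16 mm wide; open, the fingers measure 119 mm over their backs; the gripper's body (75 mm by 177 mm) begins 78 mm behind the grasp point.
Start: joints at [-1.286, 0.276, 1.505, -0, 1.361, -0.121], TCP at [0.227, -0.528, 0.23] pointing down, gripper open.
Joint ranges: [-2.89, 2.89], [-0.75, 2.08], [0.22, 2.7], [-1.18, 4.32], [0.11, 2.71], [-2.7, 2.7]. Speed limits (rad/s): [2.57, 2.57, 3.14, 3.14, 3.14, 3.14].

## Interface

Orientations are given as a unit quaternion [w, x, y, z].
In Python, from plant import r, gripper_to, inverse_kinematics, vision, models, telemetry gives the robot as it stands. Calls block until the motion is done:
- r.move_to(position, orientation): joint-space move of the TCP to a pose.
- r.move_l(position, rot=None, vel=0.15, guard=None): straight line of the TCP; rot=None keeps the orientation; vel is the mean speed in m/s. With guard (N) it stops when the force on the tool has changed by that much, and returns True; else False.
- r.movej(angles): joint-space move.
- gripper_to(opening, f_grip=None): finger opening in m; f_grip is the grip in N (None keeps the last); returns when the fingers have stopped.
- r.hold(seconds).
- inverse_kinematics(position, orientation): joint angles nearest the present ones, or None.
- vision.snapshot(name): name is "side" or "top" or "wrist"; returns the picture (384x512x3 uint8, red, green, blue); there is no depth.
- vision.get_calibration(name): a dict with "fx", "fy", "cx", "cy" (pixels), "D" ([k1, k2, p1, p2, k3] as OpenCV has them; the pictures are not rectified), "position" and "orientation" of the camera in the world. Camera axes: x right, y down, z forward; pixel columns grow to the right and rows downward; lengths in m; the calibration is good to about 2 mm. A picture is of the moment at which its call begins: read the wrist's pose just before it. get_calibration takes no time and is no camera call; for the wrist camera it gives the pose at the moment of the call.
A pose or a line that the arm cannot do raises r.PlanningError and nothing moves.
- r.sign_off(): hands the job in; it is judged then, once.
Trained networks look in the newest picture that a camera, given by its name, has taken for a name from the list of things; names that differ only in an ending like _2 or _b are one class to them, and where a whole thing is asked for, a point or a joint stands for the part that bears it (a point fixed in the world has none). Each returns a list of dicts, best first, with "score" (0 to 1); they miss things now and then, are a little off and sometimes report something else, mostly with a low value. They report only what shows in the picture. A call takes as long as a camera call. They do not tell look-alikes from the thing itself.
- models.boxes_of(thing, camera): "at" ([x, y, z] in m, in world coordinates, good to about 4 mm: the middle of the surface that is visible of it).
- models.regions_of(thing, camera): "pixels" (384x512 bool, what is visible of it).
- models.mark_of(thing, camera): "at" ([x, y, z] in m, in world coordinates, good to about 4 mm: a listed point, or the origin of a listed thing).
Readings, each from a call of its own:
- telemetry.current_t(): time.
- telemetry.current_joints(): joint angles.
- telemetry.current_dq(): joint speeds.
- telemetry.current_joint_efforts(): joint torques, N m.
- telemetry.current_ee_pos(): TCP position.
- telemetry.current_tool_rot(): TCP orientation.
- telemetry.current_wrist_force(): force on the tool from outside, world axes, zero at the start.
- telemetry.current_torque(): the same for the moment, N m.
- telemetry.current_opening(): finger opening in m.
- telemetry.current_finger_force(): force on a finger pad.
Only numpy, scipy, OpenCV 4.12 (cv2) and the standard library are available. Lean on these libraries where they do the work, as an engineer would, in place of code of your own. Each camera call takes 0.05 s, during which the arm holds its last target. There are 200 camera calls.

## Working session

There is one attempt and no reset: what is moved stays moved. The work goes in short steps, each a Python script; the robot and the scene stay as the last script left them, time stands still between calls to the robot, and variables do not carry over. Pictures are saved under pics/ and viewed, at most 14 in all, crops included, and the job is handed in when it is done.

```bash
ls; mkdir -p pics; cat > h.py <<'E'
import numpy as np, cv2
from plant import r, gripper_to, inverse_kinematics, vision, models, telemetry
from scipy.spatial.transform import Rotation as R
E
python3 - <<'E'
from h import *
for c in ("side","top"):
    im=vision.snapshot(c); cv2.imwrite(f"pics/{c}0.png",cv2.resize(im[:,:,::-1],(800,600)))
    k=vision.get_calibration(c); print(c,np.round(k["position"],3),np.round(k["orientation"],3),k["fx"])
    for n in ["hinge","pin","peg1","peg4","dipper1","dipper2","dipper3","dipper4","dipper1_eye","dipper2_eye","dipper3_eye","dipper4_eye","jar","thali","tumbler","scoop"]:
        print(n,[(np.round(d["at"],3).tolist(),round(d["score"],2)) for d in models.mark_of(n,c)][:4])
print(telemetry.current_t())
E
```

```text
pics
side [0.224 0.84  0.925] [ 0.068 -0.158  0.902 -0.397] 355.88454100139506
hinge [([0.508, 0.212, 0.172], 0.69), ([0.647, 0.295, 0.156], 0.57)]
pin [([0.467, 0.126, 0.202], 0.85)]
peg1 [([0.509, 0.208, 0.173], 0.86), ([0.583, 0.279, 0.173], 0.79), ([0.549, 0.249, 0.167], 0.77), ([0.477, 0.174, 0.169], 0.57)]
peg4 [([0.509, 0.208, 0.173], 0.86), ([0.583, 0.279, 0.173], 0.79), ([0.549, 0.249, 0.167], 0.77), ([0.477, 0.174, 0.169], 0.57)]
dipper1 [([0.331, -0.226, -0.0], 0.9), ([0.416, -0.138, 0.001], 0.89), ([0.597, -0.293, 0.004], 0.82), ([0.419, -0.343, 0.002], 0.63)]
dipper2 [([0.331, -0.226, -0.0], 0.9), ([0.416, -0.138, 0.001], 0.89), ([0.597, -0.293, 0.004], 0.82), ([0.419, -0.343, 0.002], 0.63)]
dipper3 [([0.331, -0.226, -0.0], 0.9), ([0.416, -0.138, 0.001], 0.89), ([0.597, -0.293, 0.004], 0.82), ([0.419, -0.343, 0.002], 0.63)]
dipper4 [([0.331, -0.226, -0.0], 0.9), ([0.416, -0.138, 0.001], 0.89), ([0.597, -0.293, 0.004], 0.82), ([0.419, -0.343, 0.002], 0.63)]
dipper1_eye [([0.414, -0.348, 0.127], 0.59)]
dipper2_eye [([0.602, -0.297, 0.124], 0.8)]
dipper3_eye [([0.329, -0.22
[... 1211 characters left out ...]
, -0.19, -0.002], 0.63)]
dipper4 [([0.419, -0.138, 0.0], 0.78), ([0.407, -0.038, 0.001], 0.75), ([0.328, -0.223, 0.001], 0.7), ([0.567, -0.19, -0.002], 0.63)]
dipper1_eye [([0.458, 0.466, 0.1], 0.74)]
dipper2_eye [([0.599, -0.296, 0.12], 0.58)]
dipper3_eye [([0.33, -0.223, 0.124], 0.74), ([0.422, -0.139, 0.122], 0.5), ([0.404, -0.034, 0.129], 0.48), ([0.544, 0.24, 0.168], 0.24)]
dipper4_eye [([0.571, -0.184, 0.127], 0.65), ([0.457, 0.464, 0.1], 0.55), ([0.582, 0.28, 0.165], 0.49)]
jar [([0.597, 0.48, 0.101], 0.83)]
thali [([0.458, 0.464, 0.102], 0.78)]
tumbler [([0.31, 0.491, 0.098], 0.96)]
scoop [([0.509, 0.202, 0.17], 0.6), ([0.717, -0.135, 0.001], 0.59), ([0.568, -0.186, -0.0], 0.23)]
1.7
```

View pics/side0.png

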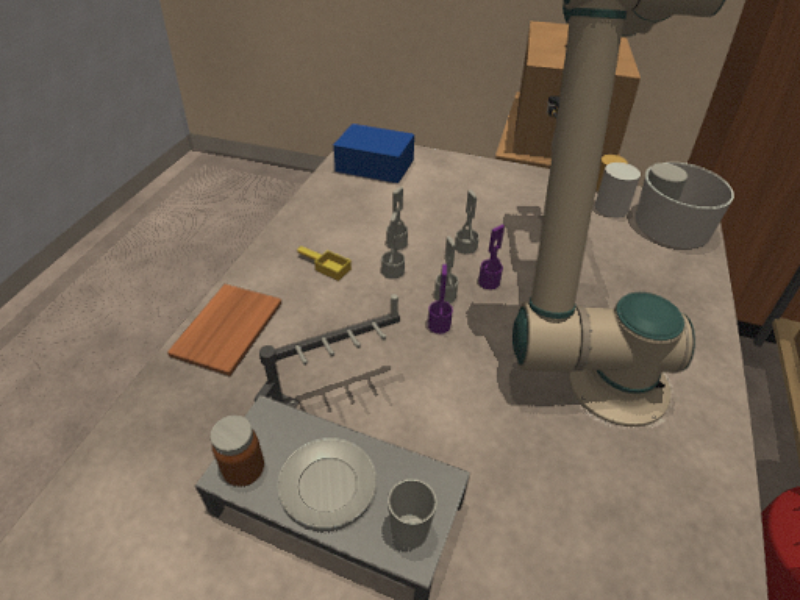

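View pics/top0.png

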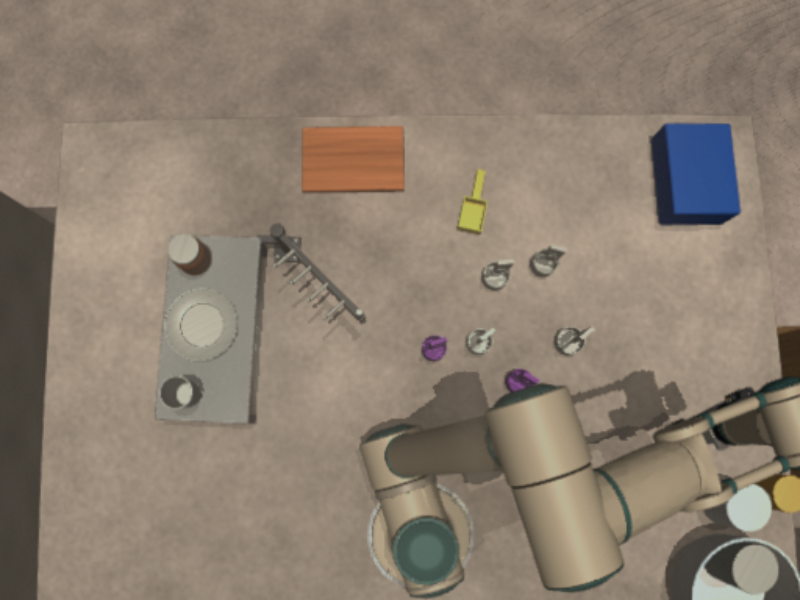

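All four steel dippers are present, at top-picture pixels (496,272), (545,262), (480,340) and (570,340). The look-alikes are the two purple ones at (434,348) and (520,381), which I'm leaving alone. The bracket is at its half-way notch: the pin is at radius 0.250 from the hinge, which matches the description. I'll swing it first.

```bash
cat >> h.py <<'E'
def down(ydir):
    """tool-down quaternion closing along ydir (2D); picks the half turn nearest the present wrist"""
    y=np.array([ydir[0],ydir[1],0.]); y/=np.linalg.norm(y); z=np.array([0,0,-1.])
    out=[]
    for s in (1,-1):
        m=np.c_[np.cross(s*y,z),s*y,z]; q=R.from_matrix(m).as_quat(); out.append(np.r_[q[3],q[:3]])
    return out
def pick(p,ydir):
    best=None
    for q in down(ydir):
        j=inverse_kinematics(list(p),list(q))
        if j is not None:
            j=np.array(j); c=abs(j[5])+0.3*np.abs(j-telemetry.current_joints()).max()
            if best is None or c<best[0]: best=(c,q)
    return list(best[1])
def shot(c,name=None,crop=None):
    im=vision.snapshot(c)
    if name:
        o=im[:,:,::-1]
        if crop: a,b,x,y=crop; o=o[b:y,a:x]
        s=min(800/o.shape[1],600/o.shape[0]); cv2.imwrite(f"pics/{name}.png",cv2.resize(o,None,fx=s,fy=s,interpolation=cv2.INTER_CUBIC))
    return im
def project(c,P,k=None):
    k=k or vision.get_calibration(c); q=k["orientation"]; Rw=R.from_quat([q[1],q[2],q[3],q[0]]).as_matrix()
    pc=(np.atleast_2d(P)-k["position"])@Rw
    K=np.array([[k["fx"],0,k["cx"]],[0,k["fy"],k["cy"]],[0,0,1]])
    return cv2.projectPoints(pc,np.zeros(3),np.zeros(3),K,np.array(k["D"]))[0][:,0]
E
cat > swing.py <<'E'
from h import *
H=np.array([.6485,.2935]); P=np.array([.4645,.124]); d=P-H; a0=np.arctan2(d[1],d[0])
def at(a,z=.205): return [H[0]+.25*np.cos(a),H[1]+.25*np.sin(a),z]
t=lambda a:[-np.sin(a),np.cos(a)]
p=telemetry.current_ee_pos(); r.move_l([p[0],p[1],.33],vel=.3)
q=pick(at(a0,.33),t(a0)); r.move_to(at(a0,.30),q)
gripper_to(.036); print("down",r.move_l(at(a0),vel=.1,guard=8))
Q=R.from_quat(np.r_[q[1:],q[0]])
for i,b in enumerate(np.linspace(0,.86,9)[1:]):
    m=(R.from_euler('z',b)*Q).as_quat(); g=r.move_l(at(a0+b),[m[3],*m[:3]],vel=.1,guard=18)
    print(round(b,2),g,np.round(telemetry.current_wrist_force(),1))
    if g: break
r.hold(.3)
E
python3 swing.py
```

```text
down False
0.11 False [-0.3  0.3  0.9]
0.22 False [-1.4  2.   0.9]
0.32 False [-0.8  2.   0.4]
0.43 False [-0.3  1.2 -1.1]
0.54 False [-0.6 -0.4  0.1]
0.64 False [ 2.5 -0.4 -0.8]
0.75 False [-0.6 -0.   0.4]
0.86 True [-2.2 -0.7  0.3]
```

```bash
python3 - <<'E'
from h import *
p=telemetry.current_ee_pos(); print(np.round(p,3)); r.move_l([p[0],p[1],.33],vel=.2)
q=pick([.42,-.14,.36],[0,1]); r.move_to([.42,-.14,.36],q)
for c in ("side","top"):
    shot(c,c+"1" if c=="side" else None)
    for n in ["pin","peg1","hinge"]: print(c,n,[(np.round(d["at"],3).tolist(),round(d["score"],2)) for d in models.mark_of(n,c)][:5])
shot("wrist","w1"); k=vision.get_calibration("wrist"); print(np.round(k["position"],3),np.round(k["orientation"],3),k["fx"],telemetry.current_tool_rot())
for n in ["dipper1","dipper3_eye"]: print(n,[(np.round(d["at"],3).tolist(),round(d["score"],2)) for d in models.mark_of(n,"wrist")][:5])
E
```

```text
[0.642 0.045 0.204]
side pin [([0.639, 0.047, 0.2], 0.72), ([0.416, -0.138, 0.002], 0.7), ([0.456, 0.46, 0.099], 0.64)]
side peg1 [([0.608, 0.092, 0.167], 0.93), ([0.616, 0.242, 0.171], 0.89), ([0.608, 0.195, 0.167], 0.86), ([0.606, 0.143, 0.168], 0.58)]
side hinge [([0.647, 0.297, 0.158], 0.68)]
top pin [([0.631, 0.043, 0.2], 0.96)]
top peg1 [([0.609, 0.242, 0.167], 0.84), ([0.607, 0.091, 0.17], 0.7), ([0.598, 0.483, 0.102], 0.7), ([0.609, 0.189, 0.168], 0.65), ([0.605, 0.136, 0.17], 0.61)]
top hinge [([0.649, 0.291, 0.16], 0.83)]
[ 0.493 -0.14   0.513] [ 0.09   0.702 -0.701 -0.089] 297.7738642909323 [-6.59282042e-05  9.99999936e-01  3.34110029e-04 -1.08223605e-04]
dipper1 [([0.572, -0.186, 0.001], 0.9), ([0.33, -0.222, -0.0], 0.86), ([0.404, -0.036, -0.001], 0.77), ([0.419, -0.142, -0.003], 0.75), ([0.417, -0.346, 0.004], 0.68)]
dipper3_eye [([0.33, -0.221, 0.128], 0.9), ([0.42, -0.138, 0.126], 0.64), ([0.404, -0.037, 0.123], 0.61), ([0.419, -0.14, 0.001], 0.41)]
```

View pics/w1.png

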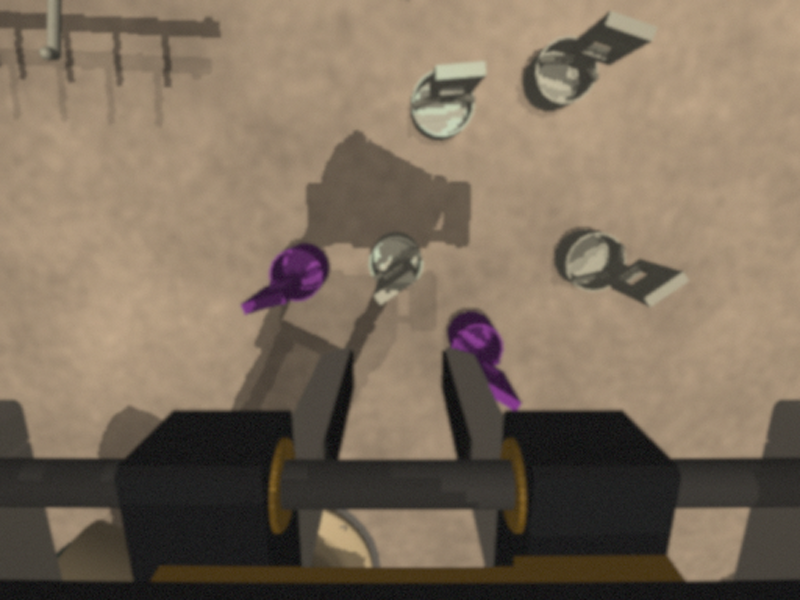

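View pics/side1.png

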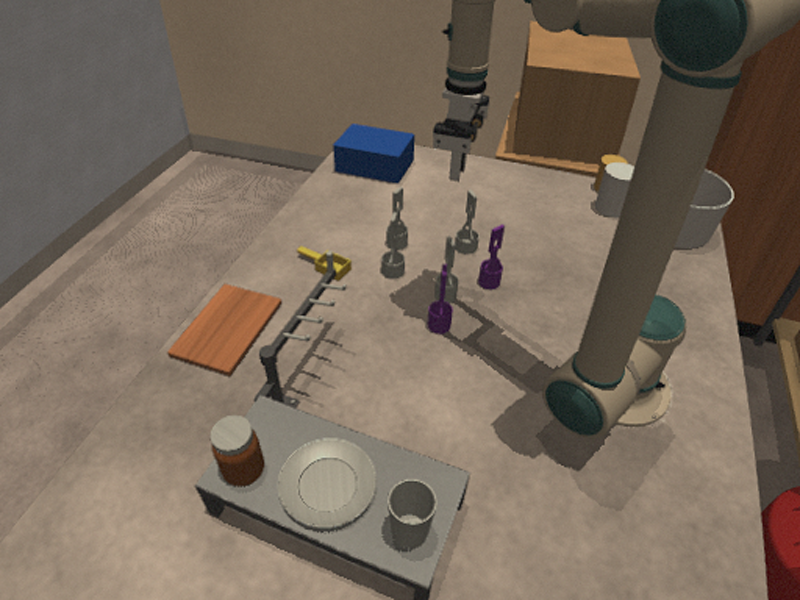

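The bracket now sits square to the shelf and fully home. The pin is at (0.635, 0.045) and the pegs at x≈0.608, pointing at the robot. In the wrist picture the steel dippers are at (445,100), (575,70), (395,265) and (600,262), and the purple ones at (290,275) and (480,350). Next I'll fit the dipper yaws by silhouette.

```bash
cat >> h.py <<'E'
from scipy.optimize import minimize
def box(x,y,z0,z1): return np.array([[a,b,c] for a in(-x,x) for b in(-y,y) for c in(z0,z1)])
_a=np.linspace(0,2*np.pi,24,endpoint=False)
def parts(rad,h):
    c=lambda z:np.c_[rad*np.cos(_a),rad*np.sin(_a),0*_a+z]
    return [np.r_[c(0),c(h)],box(.004,.004,.0,.104),box(.0045,.017,.104,.170)]
DIM=[(.031,.040),(.029,.048),(.027,.054),(.030,.044)]
def sil(cam,k,x,y,yaw,dim):
    m=np.zeros((384,512),np.uint8); c,s=np.cos(yaw),np.sin(yaw); Rz=np.array([[c,-s,0],[s,c,0],[0,0,1]])
    for P in parts(*dim):
        u=project(cam,P@Rz.T+[x,y,0],k); cv2.fillConvexPoly(m,cv2.convexHull(np.round(u*16).astype(np.int32)),1,shift=4)
    e=box(.0045,.010,.112,.138); A=None       # eye: what both openings show
    for sx in (-.0045,.0045):
        q=np.array([[sx,-.01,.112],[sx,.01,.112],[sx,.01,.138],[sx,-.01,.138]])
        b=np.zeros_like(m); cv2.fillConvexPoly(b,np.round(project(cam,q@Rz.T+[x,y,0],k)*16).astype(np.int32),1,shift=4); A=b if A is None else A&b
    return m.astype(bool),A.astype(bool)
def masks(cams,pose=None):
    out=[]
    for c in cams:
        vision.snapshot(c); k=vision.get_calibration(c)
        out.append((c,k,[d["pixels"] for d in models.regions_of("dipper1",c) if d["score"]>.3]))
    return out
def fit(ms,x,y,dims=DIM,yaws=np.arange(0,np.pi,np.pi/18)):
    def cost(p,dim):
        t=0;n=0
        for c,k,M in use:
            s,e=sil(c,k,p[0],p[1],p[2],dim); s=s&~e
            t+=(s&M&~e).sum()/((s|(M&~e)).sum()); n+=1
        return -t/n
    use=[]
    for c,k,L in ms:
        s=sil(c,k,x,y,0,DIM[1])[0]; L=[(s&M).sum()/(s|M).sum() for M in L] and sorted(L,key=lambda M:-(s&M).sum()/(s|M).sum())
        if L and (s&L[0]).sum()/(s|L[0]).sum()>.25: use.append((c,k,L[0]))
    best=None
    for i,dim in enumerate(dims):
        y0=min(yaws,key=lambda a:cost((x,y,a),dim))
        o=minimize(lambda v:cost((x+v[0]*.01,y+v[1]*.01,y0+v[2]*.3),dim),[0,0,0],method="Nelder-Mead",options=dict(initial_simplex=[[0,0,0],[.5,0,0],[0,.5,0],[0,0,.5]],maxfev=150))
        if best is None or o.fun<best[0]: best=(o.fun,x+o.x[0]*.01,y+o.x[1]*.01,(y0+o.x[2]*.3)%np.pi,i)
    return best,[u[0] for u in use]
E
python3 - <<'E'
from h import *
ms=masks(("wrist","side","top")); im=vision.snapshot("wrist").copy()
for x,y in [(.419,-.139),(.57,-.186),(.598,-.295),(.417,-.345)]:
    b,u=fit(ms,x,y); print(np.round(b,3),u)
    for cam in ("wrist",):
        b1,u1=fit([m for m in ms if m[0]==cam],b[1],b[2],[DIM[b[4]]]); print("  wrist only",np.round(b1,3))
    s,e=sil("wrist",ms[0][1],*b[1:4],DIM[b[4]])
    cv2.drawContours(im,cv2.findContours((s&~e).astype(np.uint8),cv2.RETR_LIST,cv2.CHAIN_APPROX_NONE)[0],-1,(255,0,0),1)
cv2.imwrite("pics/fit1.png",cv2.resize(im[:230,200:470,::-1],None,fx=2.6,fy=2.6))
E
```

```text
[-0.848  0.42  -0.139  0.494  2.   ] ['wrist', 'side']
  wrist only [-0.96   0.419 -0.139  0.599  0.   ]
[-0.761  0.571 -0.182  0.252  2.   ] ['wrist', 'side', 'top']
  wrist only [-0.954  0.569 -0.181  0.092  0.   ]
[-0.786  0.598 -0.296  2.882  2.   ] ['wrist', 'side']
  wrist only [-0.954  0.598 -0.295  2.86   0.   ]
[-0.746  0.419 -0.342  0.521  1.   ] ['wrist', 'side', 'top']
  wrist only [-0.931  0.418 -0.344  0.569  0.   ]
```

View pics/fit1.png

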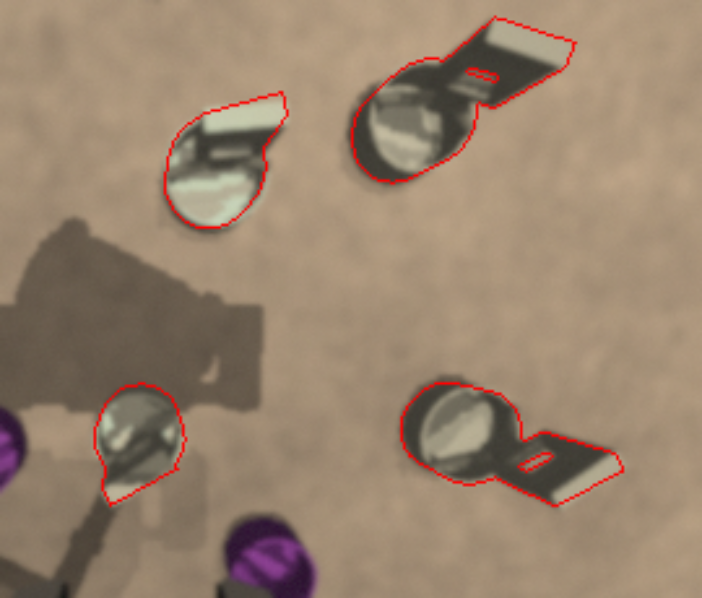

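The silhouette overlay fits all four heads very well. Next I'll measure the pegs from close by, then hang the first dipper.

```bash
cat >> h.py <<'E'
def yaw_refine(x,y):
    r.move_to([x,y,.36],[0,1,0,0]) 
    vision.snapshot("wrist")
    L=sorted((np.array(d["at"]) for d in models.mark_of("dipper1","wrist")),key=lambda p:np.hypot(p[0]-x,p[1]-y))
    x,y=(L[0][:2] if L and np.hypot(*(L[0][:2]-[x,y]))<.06 else (x,y))
    b,u=fit(masks(("wrist",)),x,y); print("fit",np.round(b,3),u); return b
E
python3 - <<'E'
from h import *
r.move_to([.56,.12,.36],[0,1,0,0]); im=shot("wrist","pegs")
k=vision.get_calibration("wrist")
W={n:[(np.round(d["at"],4).tolist(),round(d["score"],2)) for d in models.mark_of(n,"wrist")][:5] for n in ("pin","peg1","hinge")}
print(W)
pts=[[.608,.0915],[.6055,.1395],[.6085,.192],[.6125,.242],[.648,.294],[.635,.045]]
ids=[205,155,105,55,0,250]
for a,_ in W["peg1"]:
    d=[np.hypot(a[0]-p[0],a[1]-p[1]) for p in pts[:4]]; i=int(np.argmin(d))
    if d[i]<.02 and abs(a[2]-.168)<.012: pts+=[a[:2]]*2; ids+=[ids[i]]*2
M=np.array([[-i/1e3, .032 if 0<i<250 else 0] for i in ids]); P=np.array(pts)
# rigid fit: frame x=-bar dir, y = peg dir
mc,pc=M.mean(0),P.mean(0); U,S,V=np.linalg.svd((M-mc).T@(P-pc)); D=np.diag([1,np.sign(np.linalg.det(U@V))]); A=(U@D@V).T; t=pc-A@mc
print(A,t,"res mm",np.round(1e3*(P-(M@A.T+t)),1).tolist()); np.savez("arm.npz",A=A,t=t)
E
```

```text
{'pin': [([0.3095, 0.4871, 0.1006], 0.16)], 'peg1': [([0.6111, 0.1904, 0.1673], 0.94), ([0.6077, 0.1409, 0.1662], 0.84), ([0.6149, 0.2442, 0.1676], 0.83), ([0.6028, 0.0894, 0.1653], 0.71)], 'hinge': [([0.6456, 0.2929, 0.1589], 0.57), ([0.6035, 0.0876, 0.1663], 0.24)]}
[[ 0.05777287 -0.99832975]
 [ 0.99832975  0.05777287]] [0.64845911 0.29418515] res mm [[3.3, 0.1], [-2.1, -1.8], [-1.9, 0.8], [-0.8, 0.9], [-0.5, -0.2], [1.0, 0.4], [0.7, -0.8], [0.7, -0.8], [0.1, -0.4], [0.1, -0.4], [1.6, 3.1], [1.6, 3.1], [-1.9, -2.0], [-1.9, -2.0]]
```

View pics/pegs.png

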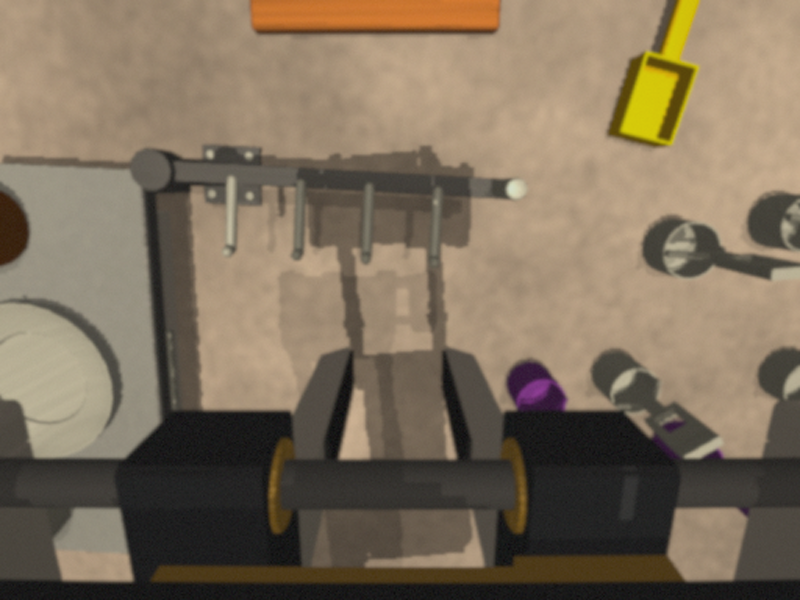

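The pegs picture shows the four tips at (230,250), (297,255), (366,258) and (433,262). I'll check the fit against those tips, then do the first dipper on peg 1.

```bash
cat > hang.py <<'E'
from h import *
import sys
g=np.load("arm.npz"); A,t=g["A"],g["t"]; pd=A[:,1]
def pegxy(n,out=0,side=0): # out: from mid towards tip; side: + towards the hinge
    return A@np.array([-(.005+.05*n)+side,.032+out])+t
def hang(x,y,n,side=0):
    b=yaw_refine(x,y); x,y,yaw=b[1:4]
    if b[0]>-.85: print("poor fit"); return False
    q=pick([x,y,.25],[np.cos(yaw),np.sin(yaw)])
    gripper_to(.04); r.move_to([x,y,.25],q)
    if r.move_l([x,y,.169],vel=.1,guard=6): print("blocked"); r.move_l([x,y,.25]); return False
    gripper_to(.0,35); o=telemetry.current_opening(); print("opening",round(o,4))
    if not .006<o<.013: return False
    r.move_l([x,y,.38],vel=.25); print("opening",round(telemetry.current_opening(),4),np.round(telemetry.current_wrist_force(),1))
    P=lambda out,z:[*pegxy(n,out,side),z]
    q=pick(P(.07,.38),pd); r.move_to(P(.07,.38),q)
    r.move_l(P(.07,.2195),vel=.15); r.hold(.3)
    shot("side"); np.save("pre.npy",P(.07,.2195))
    if r.move_l(P(-.008,.2195),vel=.05,guard=7):
        print("insert stopped",np.round(telemetry.current_ee_pos(),3),P(-.008,.22),np.round(telemetry.current_wrist_force(),1)); return False
    print("in",np.round(telemetry.current_wrist_force(),1))
    print("lower",r.move_l(P(-.008,.2005),vel=.04,guard=4),np.round(telemetry.current_ee_pos(),3),np.round(telemetry.current_wrist_force(),1))
    return True
def leave():
    gripper_to(.017); r.hold(.3); p=np.array(telemetry.current_ee_pos()); r.move_l([*p[:2],.36],vel=.2); print("t",telemetry.current_t())
E
python3 - <<'E'
from hang import *
print(np.round([project("wrist",[*pegxy(n,.023),.181])[0]*1.5625 for n in (1,2,3,4)]))
if hang(.419,-.139,1,.002): shot("side","h1",(150,130,300,260))
E
```

```text
[[224. 248.]
 [294. 252.]
 [363. 256.]
 [433. 260.]]
fit [-0.951  0.419 -0.139  0.575  2.   ] ['wrist']
opening 0.0089
opening 0.0085 [ 0.  -0.1 -1.6]
in [-0.2 -0.3 -2.6]
lower True [0.621 0.243 0.202] [0.2 0.4 3.7]
```

```bash
ls -la pics/h1.png
```

```text
-rw-r--r-- 1 agent agent 455111 Nov 30 00:54 pics/h1.png
```

View pics/h1.png

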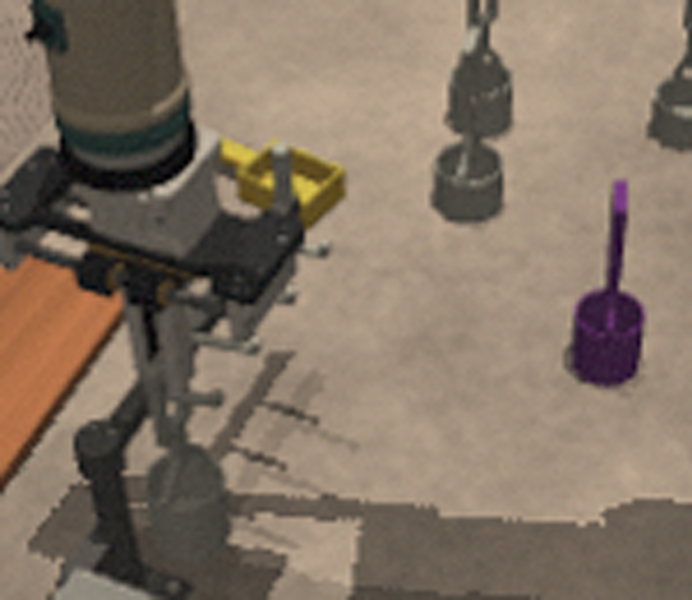

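The eye is on peg 1: the dipper is gripped under the bar with the peg tip emerging at (205,398), and contact came at the predicted height. I'll release it, then pick up the dipper at (0.570, -0.183) for peg 2.

```bash
python3 - <<'E'
from hang import *
leave()
if hang(.57,-.183,2,-.002): leave()
shot("side","h2",(130,120,300,260))
E
```

```text
t 27.3167
fit [-0.96   0.571 -0.183  0.05   2.   ] ['wrist']
opening 0.0084
opening 0.0089 [-0.6  0.4 -2.3]
in [-0.9 -0.9 -2.2]
lower True [0.618 0.189 0.202] [0.4 0.1 4. ]
t 40.4083
```

View pics/h2.png

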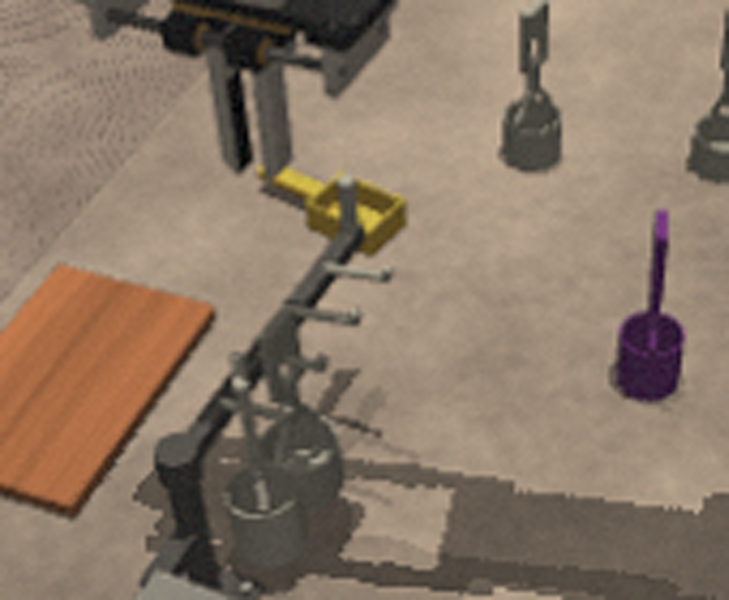

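Two dippers are hanging, at (265,480) and (300,420), with the arm still out. Next is peg 3.

```bash
python3 - <<'E'
from hang import *
if hang(.598,-.295,3,-.003): leave()
shot("side","h3",(130,110,300,260))
for c in ("side","top"):
    if c=="top": vision.snapshot(c)
    print([(np.round(d["at"],3).tolist(),round(d["score"],2)) for d in models.mark_of("dipper1",c)])
E
```

```text
fit [-0.961  0.598 -0.297  2.897  1.   ] ['wrist']
opening 0.0088
opening 0.0089 [ 0.   0.8 -2.4]
in [-0.6 -0.5 -3. ]
lower True [0.616 0.138 0.202] [0.3 0.1 3. ]
t 53.7167
[([0.61, 0.252, 0.034], 0.86), ([0.408, -0.039, -0.003], 0.79), ([0.606, 0.128, 0.037], 0.74), ([0.62, 0.194, 0.03], 0.73), ([0.331, -0.226, -0.002], 0.6)]
[([0.606, 0.131, 0.033], 0.74), ([0.617, 0.186, 0.034], 0.67), ([0.327, -0.223, -0.0], 0.63), ([0.42, -0.34, 0.002], 0.56), ([0.613, 0.249, 0.034], 0.55)]
```

View pics/h3.png

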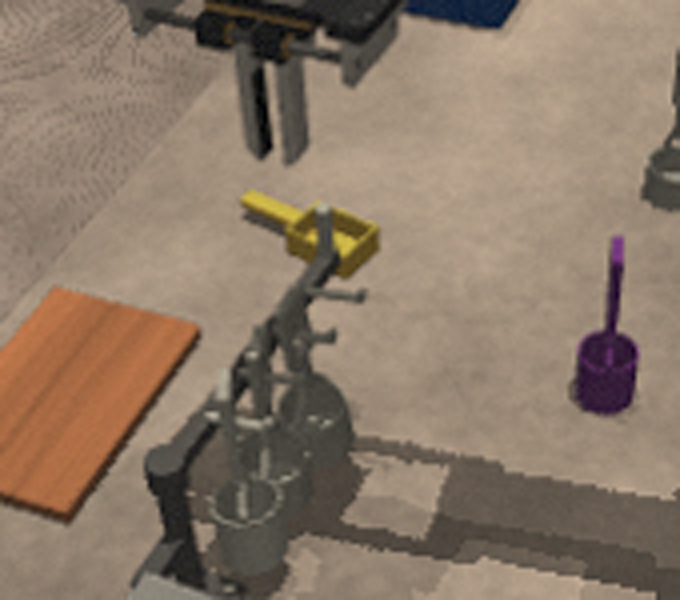

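Three dippers are hanging, with their undersides about 34 mm up as expected. The last one, at (0.420, -0.342), goes on peg 4.

```bash
python3 - <<'E'
from hang import *
if hang(.419,-.342,4,-.003):
    leave(); p=telemetry.current_ee_pos(); r.move_to([.4,-.2,.4],[0,1,0,0])
r.hold(1)
shot("side","h4")
for c in ("side","top"):
    if c=="top": vision.snapshot(c)
    for n in ("dipper1","pin","jar","thali","tumbler","scoop"): print(n,[(np.round(d["at"],3).tolist(),round(d["score"],2)) for d in models.mark_of(n,c)][:6])
print(telemetry.current_t())
E
```

```text
fit [-0.979  0.419 -0.345  0.608  3.   ] ['wrist']
opening 0.0085
opening 0.0089 [-1.1  0.1 -1.5]
in [-1.5 -1.1 -3.4]
lower True [0.613 0.088 0.202] [ 0.9 -0.1  3.4]
t 67.025
dipper1 [([0.616, 0.257, 0.034], 0.94), ([0.608, 0.2, 0.03], 0.89), ([0.406, -0.042, -0.002], 0.77), ([0.332, -0.223, 0.003], 0.68), ([0.604, 0.075, 0.034], 0.63), ([0.459, 0.458, 0.099], 0.63)]
pin [([0.635, 0.047, 0.2], 0.67), ([0.619, 0.244, 0.155], 0.37), ([0.612, 0.086, 0.157], 0.35), ([0.607, 0.195, 0.169], 0.27)]
jar [([0.597, 0.482, 0.102], 0.65)]
thali [([0.458, 0.463, 0.099], 0.82)]
tumbler [([0.31, 0.487, 0.097], 0.94)]
scoop [([0.716, -0.137, -0.003], 0.58)]
dipper1 [([0.609, 0.193, 0.032], 0.86), ([0.406, -0.04, -0.001], 0.75), ([0.619, 0.255, 0.035], 0.72), ([0.602, 0.075, 0.038], 0.69), ([0.324, -0.225, -0.0], 0.64), ([0.619, 0.134, 0.036], 0.53)]
pin [([0.632, 0.043, 0.204], 0.63)]
jar [([0.599, 0.482, 0.102], 0.56), ([0.622, 0.241, 0.155], 0.15)]
thali [([0.457, 0.465, 0.098], 0.58), ([0.648, 0.291, 0.159], 0.37), ([0.717, -0.136, 0.004], 0.17)]
tumbler [([0.309, 0.489, 0.095], 0.58)]
scoop [([0.719, -0.136, 0.001], 0.91)]
70.075
```

View pics/h4.png

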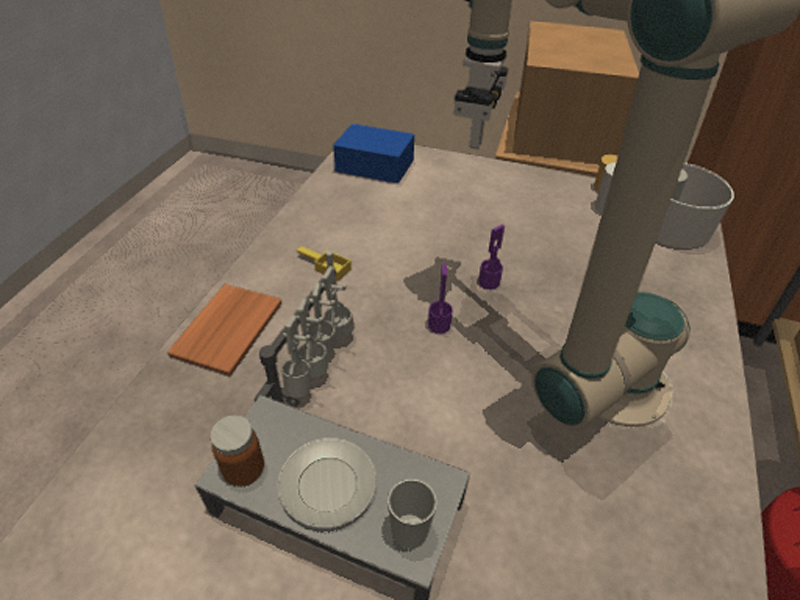

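The picture shows four dippers hanging in a row at (295,380) to (340,325). The arm is fully out, and the jar, thali, tumbler, scoop and purple dippers are where they were.

```bash
python3 -c "
from h import *
r.hold(3); print(r.sign_off())"
```

```text
the job is handed in; nothing more can be done
None
```

The bracket is fully out in its end detent, all four steel dippers hang on pegs 1 to 4, nothing else was disturbed, and the job was handed in at about 73 s of the 208 s allowed.

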